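# Jack up the low front of a laboratory balance with a wedge and hold it level

### The arm

A 6-joint arm with a two-finger parallel gripper is mounted at the origin on the work surface. World frame = base frame: x ahead of the robot, y to its left, z up, the work surface at z = 0. Lengths are in m, angles in rad, forces in N, time in s.
With the tool pointing down it reaches from about 0.375 to 0.975 m from the base axis. Payload 3.8 kg.
Tool frame: the origin (TCP) lies between the finger pads; the fingertips stand 22 mm ahead of it and the grasp point (between the pads) lies 3 mm ahead of it; z points along the fingers, y is the line along which they close (so a half turn about z gives the same grasp; the last joint's range is limited). The gripper opens to 85 mm and grips with 20 to 120 N. Pads are 22 mm wide; open, the fingers measure 114 mm over their backs; the gripper's body (76 mm by 85 mm) begins 54 mm behind the grasp point. The pads swing forward as they close: fully open they stand 13 mm farther back than shut.
Start: joints at [-1.262, 0.264, 1.604, -0, 1.274, -0.037], TCP at [0.229, -0.635, 0.253] pointing down, gripper open.
Joint ranges: [-2.63, 2.63], [-0.94, 2.18], [0.31, 2.57], [-1.31, 4.45], [0, 2.66], [-2.55, 2.55]. Speed limits (rad/s): [2.57, 2.57, 3.14, 3.14, 3.14, 3.14].

### API

Orientations are given as a 3x3 rotation matrix whose columns are the frame's x, y, z axes.
In Python, from workcell import monitor, cams, order gives the robot as it stands.
- The arm moves only by the tool jog_arm, never from a script. Its argument "plan" is a list of rows, each an object with "xyz": the shift along the tool's x, y, z as a fraction of full scale, a list of three; "turn": the turn, a rotation vector about the tool's x, y, z as a fraction of full scale, a list of three. In form: [{"xyz": [tx, ty, tz], "turn": [ax, ay, az]}, ...]. A call has 1 to 20 rows; each row is the pose to reach, as a shift and turn from the pose commanded when the call began, along the tool's axes at that moment, turning the shorter way round; what a row does not reach only later rows make up. Full scale, the value 1, is 750 mm for a shift and 180 degrees for a turn. A row lasts 1/8 s, in which the tool goes at most 62.5 mm and 10.7 degrees, less where a joint would pass 70% of its speed; a pose out of reach is approached as far as the arm can. A call with a number of a shift or a turn outside -1 to 1 is refused whole. A call with a gripper value outside its range is refused whole. "hand" is the opening, from 0 (shut) to 1 (fully open), set as the call begins (left out, the last holds). The fingers move at their own pace and stop on an object; "squeeze" is the grip in N (left out, the last holds). Time passes only in rows, so rows that repeat a pose let the fingers close. It gives the time, the measured TCP pose, the force, the opening and the grip force at its end, in the units of the state.
- monitor.get_obs(): the state, without advancing time (a new reading comes with each control period).
- cams.capture(name): name is "scene" or "top" or "wrist"; returns the picture (400x640x3 uint8, red, green, blue); there is no depth.
- cams.get_calibration(name): a dict with "camera_matrix" (3x3 intrinsics, pixels), "xyz" and "attitude" of the camera in the world. Camera axes: x right, y down, z forward; pixel columns grow to the right and rows downward; lengths in m; the calibration is good to about 2 mm. A picture is of the moment at which its call begins: read the wrist's pose just before it. get_calibration takes no time and is no camera call; for the wrist camera it gives the pose at the moment of the call.
- order.close_job(): hands the job in; it is judged then, once.
The state is a dict: "time": time; "joints": joint angles; "joint_velocities": joint speeds; "tau": joint torques, N m; "eef_pos": TCP position; "eef_rot": TCP orientation; "ft_force": force on the tool from outside, world axes, zero at the start; "torque": the same for the moment, N m; "opening": finger opening in m; "gripper_force": force on a finger pad.
Only numpy, scipy, OpenCV 4.12 (cv2) and the standard library are available. Lean on these libraries where they do the work, as an engineer would, in place of code of your own. Each camera call takes 0.05 s, during which the arm holds its last target. There are 200 camera calls.

### The job

The precision balance leans forward because its two front levelling feet are wound right in. Pick up the wooden wedge, lay it flat on the bench with its thin end towards the balance, and push it straight in under the middle of the front edge, only until both front feet have just lifted off the bench (a few millimetres) and the balance sits level, with the rear feet still down. Work with the wedge alone: do not touch the balance, shove it along or jack it higher than that, leave everything else on the bench where it is, and finish while still gripping the wedge in place, so that a colleague can wind the feet down.

Things in the scene. Friction and masses are not known exactly. Their poses are not given: they have to be found in the camera images.
- balance: Precision top-pan balance, 2.1 kg, pale case with dark base, 290 deep (its x) x 196 mm wide (its y) on four rubber feet; display console at the front (-x), round steel pan on top at 83 mm. Origin: below the middle of the case, level with the rear soles; z vertical when level. Found leaning forward 0.017 rad. It tips about its rear feet, which grip the bench; the wedge slides easily under the case.
- front_edge (a point): middle of the lower front edge of the balance's case, on its smooth flat underside; axes as the balance (x points inward, to the rear). 13.5 mm above the bench as found, 18 mm when level. Above this edge the console's top is 44 mm above the bench, rising to 72 mm at 105 mm behind the edge.
- foot_front_left (a point): centre of the sole of the front foot on the balance's left (+y of the balance), a rubber disc 26 mm across; 30 mm behind the front edge and 72 mm off the middle. On the bench (z = 0) at the start; when the balance is level the front soles are 4 mm above the bench.
- foot_front_right (a point): the same on the balance's right (-y)
- foot_rear_left (a point): centre of the sole of the rear foot on the left (+y), 260 mm behind the front edge, 72 mm off the middle
- foot_rear_right (a point): the same on the right (-y)
- wedge: Wooden levelling wedge, 85 g, lying flat on the bench, 160 mm long (its x), 40 mm wide (its y), sides vertical. Its top slopes evenly from 34 mm high at the thick end (-x) to 4 mm at the thin end (+x). Origin: centre of its flat underside; z up. The push needed under load is about 5 to 18 N.
- wedge_tip (a point): middle of the wedge's thin end, on its underside, 80 mm from the wedge's origin along +x; axes as the wedge
- wood_block: bystander: plain rectangular offcut of the same wood, 100 x 45 x 32 mm, flat on the bench; origin centre of underside. It and the wedge may lie in each other's place.
- check_weight: bystander: steel check weight with a knob on top, 31 mm across, 56 mm high; origin centre of underside
- calorimeter: bystander: aluminium calorimeter can with a lid and two terminals, 79 mm across, 110 mm high; origin centre of underside
- measuring_cylinder: bystander: clear measuring cylinder, 33 mm across on a 68 mm foot, 235 mm high; origin centre of underside
- beaker: bystander: glass beaker, 68 mm across, 92 mm high; origin centre of underside
- wash_bottle: bystander: white wash bottle with a bent spout, 66 mm across, 182 mm high; origin centre of underside
Not all that is in view belongs to the job. What is shaped like the wedge but black or blue is not meant.

How it is judged:
By the outcome, as a careful person would: the job done as asked, in the order asked, and still so for the second after the job is handed in, while the arm keeps its last pose, push and grip.
It also fails if it takes over 48 s, if anything falls off the work surface, if the arm or the gripper's body presses on something with over 40 N, if the wrist force passes 120 N, or if a joint passes its speed limit or range.

## Working session

There is one attempt and no reset: what is moved stays moved. The work goes in short steps, Python scripts to look and compute and a tool call to move; the robot and the scene stay as the last step left them, time stands still between calls to the robot, and variables do not carry over. Pictures are saved under pics/ and viewed, at most 10 in all, crops included, and the job is handed in when it is done.

Besides the shell and the picture viewer there is one more tool, called as name(argument=value, ...) on one line, values as JSON. jog_arm: Moves the arm, as the interface text tells. Shift numbers are shares of 750 mm and turn numbers shares of 180 degrees, none past 1 either way. Its arguments: {"type":"object","properties":{"plan":{"type":"array"},"hand":{"type":"number"},"squeeze":{"type":"number"}},"required":["plan"]}

```bash
mkdir -p pics; ls; python3 - <<'E'
from workcell import monitor,cams,order
import cv2
for n in("scene","top"):
    c=cams.get_calibration(n); print(n,c)
    cv2.imwrite(f"pics/{n}0.png",cams.capture(n)[:,:,::-1])
o=monitor.get_obs();print(o)
E
```

```text
pics
scene {'camera_matrix': array([[454.74250455,   0.        , 323.00381234],
       [  0.        , 454.74250455, 206.50691527],
       [  0.        ,   0.        ,   1.        ]]), 'xyz': array([1.38506479, 0.37348466, 0.96032872]), 'attitude': array([[-0.43751623,  0.6123479 , -0.6584904 ],
       [ 0.89908184,  0.31028714, -0.3088264 ],
       [ 0.01521191, -0.72715331, -0.68630653]])}
top {'camera_matrix': array([[410.97511578,   0.        , 320.94720463],
       [  0.        , 410.97511578, 197.82235019],
       [  0.        ,   0.        ,   1.        ]]), 'xyz': array([ 0.29185706, -0.05547852,  1.50711737]), 'attitude': array([[-0.01327901, -0.98629443,  0.16445964],
       [-0.99978027,  0.01576442,  0.01381655],
       [-0.0162198 , -0.16424003, -0.98628704]])}
{'time': 0.1, 'joints': array([-1.26188869e+00,  2.64698771e-01,  1.60520900e+00, -8.13060275e-06,
        1.27370632e+00, -3.68931812e-02]), 'joint_velocities': array([-0.00015999, -0.00195913, -0.00152613, -0.00054559,  0.00120598,
       -0.000458  ]), 'tau': array([-3.98354996e-05, -5.16705716e+01, -3.68590629e+01, -8.55704729e-05,
        6.27002286e-03,  1.06658405e-05]), 'eef_pos': array([ 0.22860829, -0.63446846,  0.25208771]), 'eef_rot': array([[ 9.40803530e-01,  3.38951814e-01, -6.21962365e-04],
       [ 3.38952378e-01, -9.40801566e-01,  1.92339869e-03],
       [ 6.67963085e-05, -2.02035590e-03, -9.99997957e-01]]), 'ft_force': array([-0.34323803,  0.10368884, -0.17873028]), 'torque': array([-0.01892638, -0.03513428, -0.03750363]), 'gripper_force': 0.0, 'opening': 0.08591156526814611}
```

View pics/top0.png

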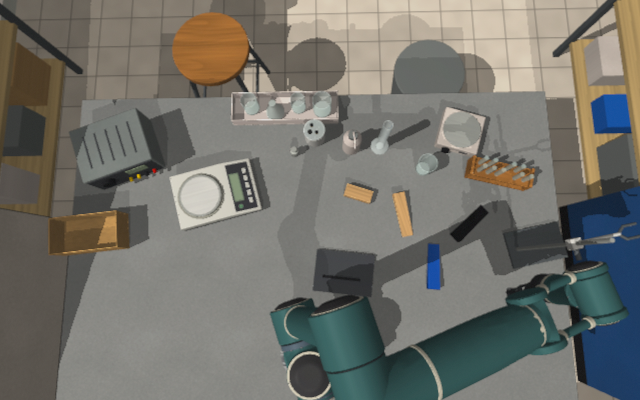

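View pics/scene0.png

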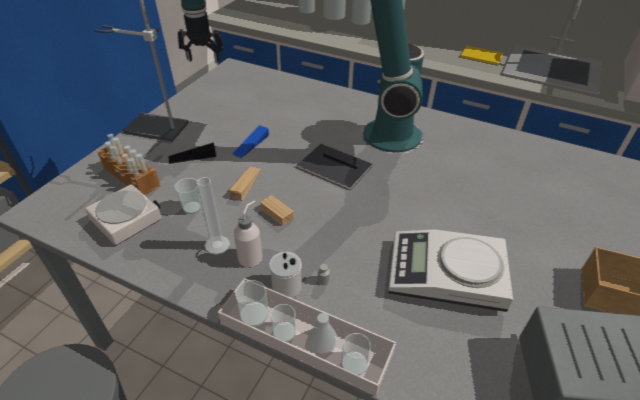

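The top view shows the balance around (215,194) with its console at the right (front edge near column 258, rows 158–208). The wood block is at (360,192), and the long wood piece, probably the wedge, is at (403,213). The blue and black wedges at (434,266) and (468,223) are decoys. The scene view agrees.

```bash
cat > h.py <<'E'
import numpy as np,cv2
from workcell import monitor,cams,order
def ray(c,uv,z):
    K,R,p=c["camera_matrix"],c["attitude"],c["xyz"]
    d=R@np.linalg.solve(K,np.array([uv[0],uv[1],1.0])); return p+d*(z-p[2])/d[2]
def wood(img,box):
    h=cv2.cvtColor(img,cv2.COLOR_RGB2HSV); m=cv2.inRange(h,(8,90,60),(25,255,255))
    k=np.zeros_like(m);x0,y0,x1,y1=box;k[y0:y1,x0:x1]=m[y0:y1,x0:x1]
    cs=cv2.findContours(k,cv2.RETR_EXTERNAL,cv2.CHAIN_APPROX_NONE)[0]
    return [c for c in cs if cv2.contourArea(c)>60]
E
python3 - <<'E'
from h import *
np.set_printoptions(precision=4,suppress=True)
for n,box in(("top",(335,170,420,245)),("scene",(220,160,300,230))):
    im=cv2.imread(f"pics/{n}0.png")[:,:,::-1].copy();c=cams.get_calibration(n)
    for k in wood(im,box):
        a=cv2.approxPolyDP(k,2,True)[:,0]; print(n,cv2.contourArea(k),cv2.minAreaRect(k))
        for q in a: print(q,ray(c,q,0)[:2],ray(c,q,.032)[:2])
t=cv2.imread("pics/top0.png");s=cv2.imread("pics/scene0.png")
def cr(i,x,y,w,h,f): return cv2.resize(i[y:y+h,x:x+w],None,fx=f,fy=f,interpolation=cv2.INTER_CUBIC)
A=cr(t,160,150,110,85,4);B=cr(s,385,220,130,90,4)
C=cr(t,330,170,100,75,3);D=cr(s,220,160,90,70,3)
o=np.zeros((590,800,3),np.uint8)
o[:260,:400]=cr(t,165,155,100,65,4);o[:260,400:]=cr(s,388,225,100,65,4)
o[270:570,:400]=cr(t,335,170,100,75,4);o[270:550,400:760]=cr(s,220,160,90,70,4)
cv2.imwrite("pics/crop.png",o)
E
```

```text
top 472.0 ((402.26922607421875, 213.84616088867188), (44.126129150390625, 12.355316162109375), 78.69007110595703)
[393 194] [ 0.5533 -0.3021] [ 0.5477 -0.2969]
[401 233] [ 0.4082 -0.3252] [ 0.4057 -0.3195]
[404 236] [ 0.3971 -0.3356] [ 0.3948 -0.3297]
[412 234] [ 0.4039 -0.3651] [ 0.4016 -0.3585]
[404 192] [ 0.5602 -0.3432] [ 0.5545 -0.3371]
top 324.0 ((358.1316833496094, 192.97865295410156), (27.560611724853516, 13.124099731445312), 17.35402488708496)
[347 184] [ 0.5939 -0.1324] [ 0.5875 -0.1307]
[344 195] [ 0.5524 -0.1202] [ 0.5469 -0.1189]
[365 202] [ 0.5249 -0.1974] [ 0.5199 -0.1944]
[370 201] [ 0.5283 -0.216 ] [ 0.5233 -0.2126]
[372 191] [ 0.5659 -0.2247] [ 0.56   -0.2211]
scene 497.5 ((276.41351318359375, 210.11891174316406), (34.4815673828125, 17.35106658935547), 36.02737045288086)
[261 202] [ 0.5323 -0.2391] [ 0.5607 -0.2187]
[262 209] [ 0.5577 -0.2198] [ 0.5853 -0.2001]
[281 224] [ 0.5873 -0.1363] [ 0.6139 -0.1193]
[292 218] [ 0.5507 -0.1195] [ 0.5785 -0.1031]
[292 211] [ 0.5242 -0.1341] [ 0.5529 -0.1171]
[270 196] [ 0.4957 -0.2285] [ 0.5254 -0.2084]
scene 430.5 ((243.73074340820312, 182.15383911132812), (15.254256248474121, 38.82901382446289), 33.6900634765625)
[259 169] [ 0.3958 -0.3309] [ 0.4288 -0.3074]
[247 169] [ 0.414  -0.3667] [ 0.4464 -0.342 ]
[230 189] [ 0.5247 -0.3592] [ 0.5534 -0.3348]
[231 197] [ 0.5549 -0.3348] [ 0.5826 -0.3112]
[241 199] [ 0.5486 -0.3018] [ 0.5765 -0.2793]
```

View pics/crop.png

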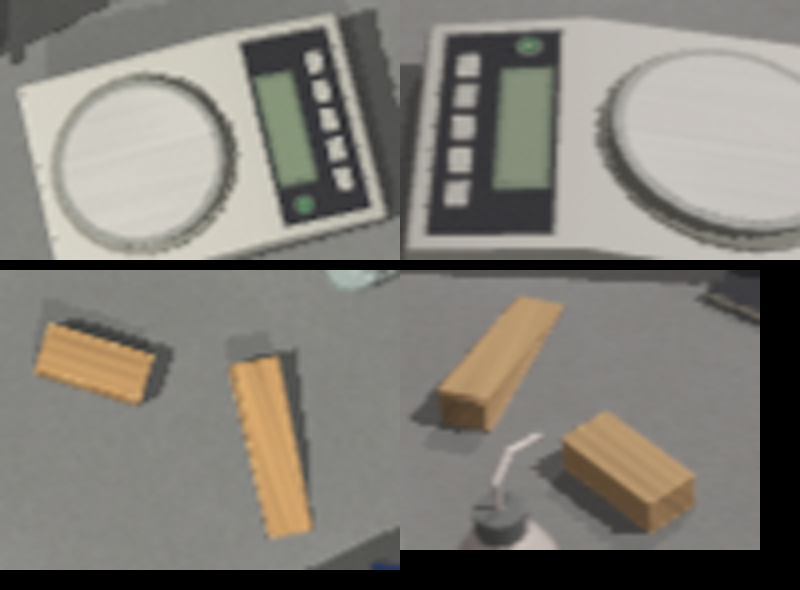

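The crops show the wedge's thick end at the far (+x) end: top view (393,194)/(404,192), with the shaded end face visible in the scene view. The thin end is at (404–412,235). Next I triangulate the console corners from both views.

```bash
python3 - <<'E'
from h import *
np.set_printoptions(precision=4,suppress=True)
P=[];cal=[cams.get_calibration(n) for n in("top","scene")]
for c in cal:
    R=c["attitude"].T; P.append(c["camera_matrix"]@np.c_[R,-R@c["xyz"]])
# sharper: fit lines to case outline
def case(n,box):
    im=cv2.imread(f"pics/{n}0.png");x0,y0,x1,y1=box
    h=cv2.cvtColor(im,cv2.COLOR_BGR2HSV);m=cv2.inRange(h,(0,0,175),(180,60,255))
    k=np.zeros_like(m);k[y0:y1,x0:x1]=m[y0:y1,x0:x1]
    c=max(cv2.findContours(k,cv2.RETR_EXTERNAL,cv2.CHAIN_APPROX_NONE)[0],key=cv2.contourArea)
    print(n,cv2.approxPolyDP(c,2.5,True)[:,0].tolist())
case("top",(160,150,270,235));case("scene",(380,220,520,310))
# front top corners: left(+y bal)= world -x side
for t,s in(((261.5,208.2),(396,231.2)),((248.2,158.5),(390,287))):
    X=cv2.triangulatePoints(P[0],P[1],np.array(t,float),np.array(s,float));print((X[:3]/X[3]).T, ray(cal[0],t,.044),ray(cal[1],s,.044))
for t in((170,177),(179,229)): print(ray(cal[0],t,.07))
for n,t,z in(("weight",(294,150),.03),("can",(314,131),.1)): print(n,ray(cal[0],t,z))
E
```

```text
top [[247, 159], [170, 177], [181, 228], [260, 208], [257, 200], [257, 208], [236, 212], [223, 166], [243, 160], [249, 165]]
scene [[402, 231], [429, 232], [426, 284], [394, 285], [392, 277], [392, 285], [439, 286], [512, 298], [504, 239], [440, 230]]
[[0.501  0.1833 0.0398]] [0.5013 0.1797 0.044 ] [0.5041 0.1864 0.044 ]
[[0.6879 0.234  0.0373]] [0.6867 0.2307 0.044 ] [0.6922 0.2366 0.044 ]
[0.6161 0.5067 0.07  ]
[0.4282 0.4659 0.07  ]
weight [0.7201 0.0631 0.03  ]
can [ 0.7686 -0.0142  0.1   ]
```

jog_arm(plan=[{"xyz": [0.51, -0.258, 0], "turn": [0, 0, -0.05]}, {"xyz": [0.51, -0.258, 0], "turn": [0, 0, -0.1]}, {"xyz": [0.51, -0.258, 0], "turn": [0, 0, -0.15]}, {"xyz": [0.51, -0.258, 0], "turn": [0, 0, -0.2]}, {"xyz": [0.51, -0.258, 0], "turn": [0, 0, -0.25]}, {"xyz": [0.51, -0.258, 0], "turn": [0, 0, -0.3]}, {"xyz": [0.51, -0.258, 0], "turn": [0, 0, -0.35]}, {"xyz": [0.51, -0.258, 0], "turn": [0, 0, -0.4]}, {"xyz": [0.51, -0.258, 0], "turn": [0, 0, -0.45]}, {"xyz": [0.51, -0.258, 0], "turn": [0, 0, -0.5]}, {"xyz": [0.51, -0.258, 0], "turn": [0, 0, -0.55]}, {"xyz": [0.51, -0.258, 0], "turn": [0, 0, -0.6]}, {"xyz": [0.51, -0.258, 0], "turn": [0, 0, -0.65]}, {"xyz": [0.51, -0.258, 0], "turn": [0, 0, -0.7]}, {"xyz": [0.51, -0.258, 0], "turn": [0, 0, -0.76]}, {"xyz": [0.51, -0.258, 0], "turn": [0, 0, -0.82]}, {"xyz": [0.51, -0.258, 0], "turn": [0, 0, -0.88]}, {"xyz": [0.51, -0.258, 0], "turn": [0, 0, -0.94]}, {"xyz": [0.51, -0.258, 0], "turn": [0, 0, -0.957]}, {"xyz": [0.51, -0.258, 0], "turn": [0, 0, -0.957]}], hand=1)

```text
time: 2.6
eef_pos: [0.5228, -0.3232, 0.2527]
eef_rot: [[-0.978, -0.208, -0.001], [-0.208, 0.978, 0.001], [0.001, 0.001, -1.0]]
ft_force: [-0.7, -0.6, 0.2]
opening: 0.0855
gripper_force: 0.0
```

```bash
python3 - <<'E'
from h import *
np.set_printoptions(precision=4,suppress=True)
o=monitor.get_obs();print(o["time"],o["joints"],o["eef_pos"],o["eef_rot"],o["ft_force"])
c=cams.get_calibration("wrist");print(c)
im=cams.capture("wrist");cv2.imwrite("pics/w1.png",im[:,:,::-1])
for k in wood(im,(0,0,640,400)):
    if cv2.contourArea(k)<1500: continue
    print(cv2.contourArea(k))
    for q in cv2.approxPolyDP(k,5,True)[:,0]: print(q,ray(c,q,0)[:2],ray(c,q,.034)[:2],ray(c,q,.004)[:2])
E
```

```text
2.6 [-0.5942  0.1518  1.7391 -0.      1.2517 -2.375 ] [ 0.5228 -0.3232  0.2527] [[-0.978  -0.2085 -0.0009]
 [-0.2085  0.978   0.0006]
 [ 0.0007  0.0007 -1.    ]] [-0.6621 -0.6039  0.1525]
{'camera_matrix': array([[317.2906,   0.    , 313.8537],
       [  0.    , 317.2906, 201.3308],
       [  0.    ,   0.    ,   1.    ]]), 'xyz': array([ 0.4438, -0.341 ,  0.3729]), 'attitude': array([[-0.2083,  0.9291,  0.3056],
       [ 0.9781,  0.1975,  0.0662],
       [ 0.0012,  0.3127, -0.9498]])}
3376.0
[407 186] [ 0.521  -0.2081] [ 0.5139 -0.2202] [ 0.5201 -0.2095]
[403 201] [ 0.5404 -0.2072] [ 0.5316 -0.2194] [ 0.5394 -0.2086]
[388 212] [ 0.5582 -0.2213] [ 0.5478 -0.2322] [ 0.557  -0.2226]
[391 222] [ 0.5704 -0.2138] [ 0.5589 -0.2254] [ 0.5691 -0.2152]
[460 260] [ 0.6034 -0.1096] [ 0.5888 -0.1307] [ 0.6017 -0.1121]
[481 231] [ 0.5584 -0.0978] [ 0.548 -0.12 ] [ 0.5572 -0.1005]
6325.5
[  0 154] [ 0.5832 -0.6888] [ 0.5705 -0.6571] [ 0.5817 -0.6851]
[  0 203] [ 0.6467 -0.6946] [ 0.6282 -0.6623] [ 0.6445 -0.6908]
[ 11 202] [ 0.6425 -0.6812] [ 0.6244 -0.6501] [ 0.6404 -0.6775]
[ 17 210] [ 0.6519 -0.
[... 180 characters left out ...]
[ 0.6619 -0.6378] [ 0.642  -0.6107] [ 0.6595 -0.6346]
[ 21 239] [ 0.692  -0.6728] [ 0.6693 -0.6425] [ 0.6893 -0.6692]
[ 42 241] [ 0.6893 -0.6465] [ 0.6669 -0.6187] [ 0.6867 -0.6433]
[ 30 256] [ 0.7148 -0.663 ] [ 0.6901 -0.6337] [ 0.7119 -0.6596]
[ 51 271] [ 0.7322 -0.6372] [ 0.7059 -0.6102] [ 0.7291 -0.634 ]
[ 92 243] [ 0.6788 -0.5836] [ 0.6574 -0.5614] [ 0.6763 -0.581 ]
[105 198] [ 0.6131 -0.5676] [ 0.5976 -0.5469] [ 0.6112 -0.5651]
5463.0
[300  52] [ 0.4022 -0.3646] [ 0.406  -0.3624] [ 0.4026 -0.3643]
[297 199] [ 0.5652 -0.336 ] [ 0.5541 -0.3364] [ 0.5639 -0.336 ]
[329 203] [ 0.562  -0.2962] [ 0.5512 -0.3003] [ 0.5607 -0.2967]
[336  53] [ 0.3951 -0.3266] [ 0.3995 -0.3279] [ 0.3956 -0.3268]
```

View pics/w1.png

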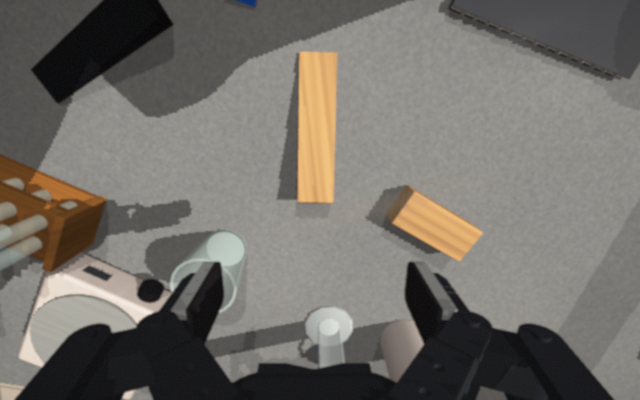

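The wrist view shows the wedge between (300,52)/(336,53), its thin end, and (297,199)/(329,203), its thick end. The cast points give a length of about 156 mm and a yaw of 190.3°, which agrees with the top view.

jog_arm(plan=[{"xyz": [-0.0056, 0, 0.08], "turn": [0, 0, 0.0094]}, {"xyz": [-0.0056, 0, 0.16], "turn": [0, 0, 0.0094]}, {"xyz": [-0.0056, 0, 0.22], "turn": [0, 0, 0.0094]}, {"xyz": [-0.0056, 0, 0.27], "turn": [0, 0, 0.0094]}, {"xyz": [-0.0056, 0, 0.29], "turn": [0, 0, 0.0094]}, {"xyz": [-0.0056, 0, 0.302], "turn": [0, 0, 0.0094]}, {"xyz": [-0.0056, 0, 0.302], "turn": [0, 0, 0.0094]}], hand=1)

```text
time: 3.52
eef_pos: [0.5277, -0.3229, 0.0275]
eef_rot: [[-0.984, -0.18, 0.001], [-0.18, 0.984, -0.001], [-0.001, -0.001, -1.0]]
ft_force: [-0.0, 0.5, 0.2]
opening: 0.0855
gripper_force: 0.0
```

jog_arm(plan=[{"xyz": [0, 0, 0], "turn": [0, 0, 0]}, {"xyz": [0, 0, 0], "turn": [0, 0, 0]}, {"xyz": [0, 0, 0], "turn": [0, 0, 0]}, {"xyz": [0, 0, 0], "turn": [0, 0, 0]}, {"xyz": [0, 0, 0], "turn": [0, 0, 0]}, {"xyz": [0, 0, 0], "turn": [0, 0, 0]}, {"xyz": [0, 0, 0], "turn": [0, 0, 0]}, {"xyz": [0, 0, 0], "turn": [0, 0, 0]}], hand=0, squeeze=80)

```text
time: 4.53
eef_pos: [0.5281, -0.3231, 0.0281]
eef_rot: [[-0.984, -0.18, 0.002], [-0.18, 0.984, -0.001], [-0.002, -0.002, -1.0]]
ft_force: [0.7, 0.3, 6.6]
opening: 0.0387
gripper_force: 81.8
```

jog_arm(plan=[{"xyz": [0, 0, -0.01], "turn": [0, 0, 0]}, {"xyz": [0, 0, -0.05], "turn": [0, 0, 0]}, {"xyz": [0, 0, -0.11], "turn": [0, 0, 0]}, {"xyz": [0, 0, -0.16], "turn": [0, 0, 0]}, {"xyz": [0, 0, -0.16], "turn": [0, 0, 0]}, {"xyz": [0, 0, -0.16], "turn": [0, 0, 0]}])

```text
time: 5.28
eef_pos: [0.5264, -0.322, 0.1459]
eef_rot: [[-0.984, -0.18, -0.001], [-0.18, 0.984, 0.001], [0.001, 0.001, -1.0]]
ft_force: [-0.4, 0.3, -1.5]
opening: 0.0385
gripper_force: 81.1
```

```bash
python3 - <<'E'
from h import *
np.set_printoptions(precision=4,suppress=True)
o=monitor.get_obs();print(o["time"],o["joints"],o["eef_pos"],o["eef_rot"],o["ft_force"],o["opening"])
c=cams.get_calibration("wrist");R=o["eef_rot"]
im=cams.capture("wrist");cv2.imwrite("pics/w2.png",im[:,:,::-1])
for k in wood(im,(250,0,400,400)):
    if cv2.contourArea(k)<1500: continue
    print(cv2.contourArea(k))
    zb=o["eef_pos"][2]-.0275   # wedge underside height
    for q in cv2.approxPolyDP(k,4,True)[:,0]: print(q,*(R.T@(ray(c,q,zb+h)-o["eef_pos"]) for h in(.004,.034)))
E
```

```text
5.275 [-0.5893  0.2433  1.8365 -0.      1.0634 -2.3412] [ 0.5264 -0.322   0.1459] [[-0.9836 -0.1802 -0.0013]
 [-0.1802  0.9836  0.0009]
 [ 0.0011  0.0011 -1.    ]] [-0.444   0.3461 -1.5449] 0.038455833267891246
32688.5
[266   0] [ 0.1172 -0.0197  0.0236] [ 0.1096 -0.0158 -0.0064]
[270 345] [-0.0511 -0.0254  0.0234] [-0.0235 -0.0203 -0.0065]
[357 346] [-0.0519  0.0233  0.0235] [-0.0241  0.0183 -0.0065]
[367   0] [0.1172 0.0201 0.0237] [ 0.1097  0.0157 -0.0064]
```

View pics/w2.png

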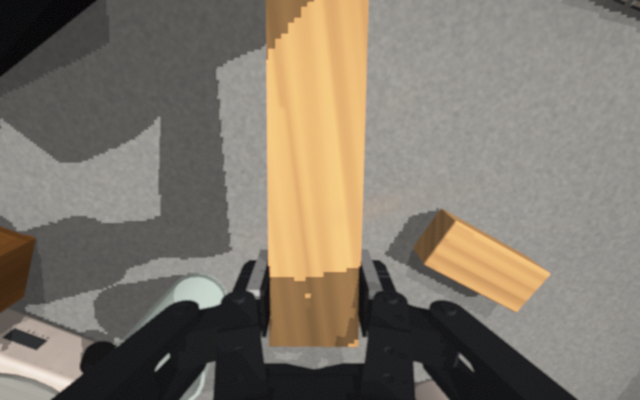

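The wedge is held square and centred (sides at columns 266–367), with its thick end about 25 mm behind the TCP. Its tip should therefore be about 134 mm ahead. I now carry it high to a look-out pose in front of the balance.

jog_arm(plan=[{"xyz": [0, 0, -0.08], "turn": [0, 0, 0]}, {"xyz": [0, 0, -0.16], "turn": [0, 0, 0]}, {"xyz": [-0.02, 0.045, -0.205], "turn": [0, 0, 0.04]}, {"xyz": [-0.045, 0.1, -0.205], "turn": [0, 0, 0.09]}, {"xyz": [-0.07, 0.16, -0.205], "turn": [0, 0, 0.145]}, {"xyz": [-0.095, 0.22, -0.205], "turn": [0, 0, 0.2]}, {"xyz": [-0.12, 0.28, -0.205], "turn": [0, 0, 0.255]}, {"xyz": [-0.15, 0.34, -0.205], "turn": [0, 0, 0.31]}, {"xyz": [-0.175, 0.4, -0.205], "turn": [0, 0, 0.365]}, {"xyz": [-0.2, 0.455, -0.205], "turn": [0, 0, 0.42]}, {"xyz": [-0.22, 0.5, -0.205], "turn": [0, 0, 0.46]}, {"xyz": [-0.2285, 0.518, -0.205], "turn": [0, 0, 0.4744]}, {"xyz": [-0.2285, 0.518, -0.205], "turn": [0, 0, 0.4744]}, {"xyz": [-0.2285, 0.518, -0.205], "turn": [0, 0, 0.4744]}, {"xyz": [-0.2285, 0.518, -0.205], "turn": [0, 0, 0.4744]}])

```text
time: 7.2
eef_pos: [0.6254, 0.0895, 0.3]
eef_rot: [[-0.258, 0.966, -0.001], [0.966, 0.258, -0.0], [-0.0, -0.001, -1.0]]
ft_force: [0.1, -0.6, -1.4]
opening: 0.0384
gripper_force: 80.8
```

```bash
python3 - <<'E'
from h import *
np.set_printoptions(precision=4,suppress=True)
o=monitor.get_obs();print(o["time"],o["joints"],o["eef_pos"],o["eef_rot"],o["ft_force"],o["opening"])
c=cams.get_calibration("wrist");print(c)
im=cams.capture("wrist");cv2.imwrite("pics/w3.png",im[:,:,::-1])
E
```

```text
7.2 [ 0.1029  0.1588  1.6442 -0.0003  1.3396 -0.158 ] [0.6254 0.0895 0.3   ] [[-0.258   0.9662 -0.001 ]
 [ 0.9662  0.258  -0.0004]
 [-0.0001 -0.001  -1.    ]] [ 0.1429 -0.5861 -1.3628] 0.03844339630520313
{'camera_matrix': array([[317.2906,   0.    , 313.8537],
       [  0.    , 317.2906, 201.3308],
       [  0.    ,   0.    ,   1.    ]]), 'xyz': array([0.6044, 0.1663, 0.4201]), 'attitude': array([[ 0.9662,  0.2451,  0.0798],
       [ 0.2577, -0.9176, -0.3027],
       [-0.0009,  0.3131, -0.9497]])}
```

View pics/w3.png

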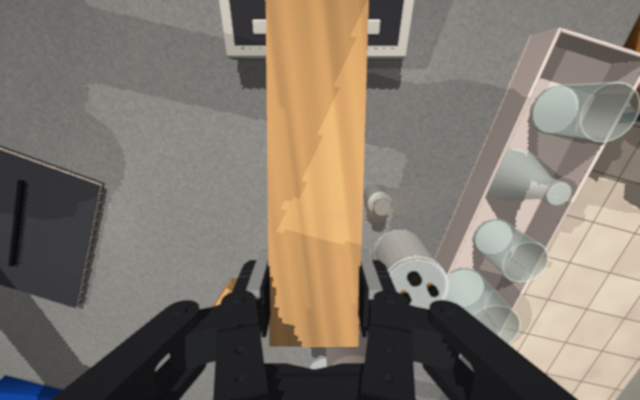

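The wrist view shows the console ahead: the pale case spans about columns 224–408 at row 57, centred on the wedge (266–367). I'll measure its edge numerically.

```bash
python3 - <<'E'
from h import *
np.set_printoptions(precision=4,suppress=True)
o=monitor.get_obs();c=cams.get_calibration("wrist")
im=cv2.imread("pics/w3.png");g=cv2.cvtColor(im,cv2.COLOR_BGR2GRAY)
for x in(235,250,385,398): print(x,g[36:96,x].tolist())
for y in(30,45,52): print(y,g[y,214:236].tolist(),g[y,398:418].tolist())
R=o["eef_rot"]
for q in((224,57),(225,53),(406,57),(406,53)):
    for z in(.044,.04,.0135): w=ray(c,q,z);print(q,z,w[:2],(R.T@(w-o["eef_pos"]))[:2])
E
```

```text
235 [49, 50, 52, 55, 58, 61, 66, 71, 85, 120, 156, 167, 168, 168, 168, 168, 167, 167, 160, 138, 107, 83, 72, 83, 107, 118, 119, 118, 117, 120, 119, 118, 117, 117, 119, 120, 119, 120, 119, 117, 119, 121, 123, 122, 122, 118, 120, 120, 119, 120, 118, 119, 122, 123, 122, 121, 121, 119, 117, 117]
250 [51, 52, 51, 49, 47, 45, 44, 46, 63, 111, 150, 157, 152, 161, 166, 168, 168, 168, 161, 138, 106, 86, 72, 58, 57, 63, 64, 66, 65, 64, 62, 60, 61, 62, 63, 64, 64, 63, 64, 65, 65, 67, 65, 65, 65, 66, 64, 66, 64, 67, 66, 68, 80, 98, 114, 119, 120, 118, 119, 120]
385 [52, 51, 51, 50, 50, 51, 51, 51, 67, 110, 158, 180, 184, 189, 194, 193, 194, 194, 190, 170, 129, 97, 79, 63, 63, 68, 67, 66, 67, 65, 67, 67, 70, 75, 83, 86, 87, 88, 84, 82, 80, 72, 69, 66, 65, 65, 64, 66, 65, 66, 65, 72, 89, 112, 120, 122, 120, 121, 123, 125]
398 [98, 104, 108, 114, 126, 135, 144, 153, 157, 169, 182, 192, 194, 193, 193, 193, 193, 194, 190, 170, 128, 95, 76, 63, 62, 67, 65, 67, 69, 67, 68, 68, 71, 76, 83, 86, 86, 87, 86, 82, 83, 84, 83, 83, 77, 70, 67, 69, 69, 72, 73, 83, 98, 109, 117, 121, 120, 119, 120, 120]
30 [134,
[... 516 characters left out ...]
 169, 168, 167] [193, 193, 194, 194, 194, 194, 192, 179, 154, 134, 126, 125, 123, 124, 124, 126, 128, 126, 126, 126]
(224, 57) 0.044 [0.4995 0.1808] [ 0.1207 -0.0982]
(224, 57) 0.04 [0.4984 0.1809] [ 0.1211 -0.0992]
(224, 57) 0.0135 [0.491 0.182] [ 0.124  -0.1061]
(225, 53) 0.044 [0.4998 0.185 ] [ 0.1246 -0.0967]
(225, 53) 0.04 [0.4987 0.1852] [ 0.1251 -0.0978]
(225, 53) 0.0135 [0.4914 0.1865] [ 0.1283 -0.1045]
(406, 57) 0.044 [0.6905 0.2317] [0.1206 0.0995]
(406, 57) 0.04 [0.6914 0.2324] [0.1211 0.1006]
(406, 57) 0.0135 [0.6975 0.237 ] [0.124  0.1076]
(406, 53) 0.044 [0.6891 0.2354] [0.1246 0.0991]
(406, 53) 0.04 [0.69   0.2362] [0.1251 0.1002]
(406, 53) 0.0135 [0.696 0.241] [0.1282 0.1072]
```

The console edge is square to the tool (row 56 on both sides). Its lower edge is 121 mm ahead of the TCP, at world (0.594, 0.2065), which agrees with the triangulated value. I back off 33 mm, shift 1.5 mm sideways and lower the wedge.

jog_arm(plan=[{"xyz": [-0.03, 0.002, 0.02], "turn": [0, 0, 0]}, {"xyz": [-0.044, 0.002, 0.08], "turn": [0, 0, 0]}, {"xyz": [-0.044, 0.002, 0.16], "turn": [0, 0, 0]}, {"xyz": [-0.044, 0.002, 0.24], "turn": [0, 0, 0]}, {"xyz": [-0.044, 0.002, 0.3], "turn": [0, 0, 0]}, {"xyz": [-0.044, 0.002, 0.34], "turn": [0, 0, 0]}, {"xyz": [-0.044, 0.002, 0.354], "turn": [0, 0, 0]}, {"xyz": [-0.044, 0.002, 0.358], "turn": [0, 0, 0]}, {"xyz": [-0.044, 0.002, 0.358], "turn": [0, 0, 0]}, {"xyz": [-0.044, 0.002, 0.358], "turn": [0, 0, 0]}])

```text
time: 8.5
eef_pos: [0.6371, 0.0591, 0.0339]
eef_rot: [[-0.259, 0.966, 0.003], [0.966, 0.259, 0.0], [-0.001, 0.003, -1.0]]
ft_force: [-0.1, -0.7, -0.5]
opening: 0.0387
gripper_force: 81.0
```

```bash
python3 - <<'E'
from h import *
np.set_printoptions(precision=4,suppress=True)
o=monitor.get_obs();print(o["time"],o["eef_pos"],o["eef_rot"],o["ft_force"],o["torque"])
im=cams.capture("wrist");im2=cams.capture("top")
cv2.imwrite("pics/w4.png",im[:,:,::-1]);cv2.imwrite("pics/top1.png",im2[:,:,::-1])
im3=cams.capture("scene");cv2.imwrite("pics/s1.png",im3[:,:,::-1])
A=cv2.resize(im3[180:320,300:500],(800,560),interpolation=cv2.INTER_CUBIC)
cv2.imwrite("pics/s1c.png",A[:,:,::-1])
E
```

```text
8.5 [0.6371 0.0591 0.0339] [[-0.2587  0.966   0.0032]
 [ 0.966   0.2587  0.0001]
 [-0.0007  0.0031 -1.    ]] [-0.1374 -0.7142 -0.4842] [-0.0048  0.0463 -0.002 ]
```

View pics/s1c.png

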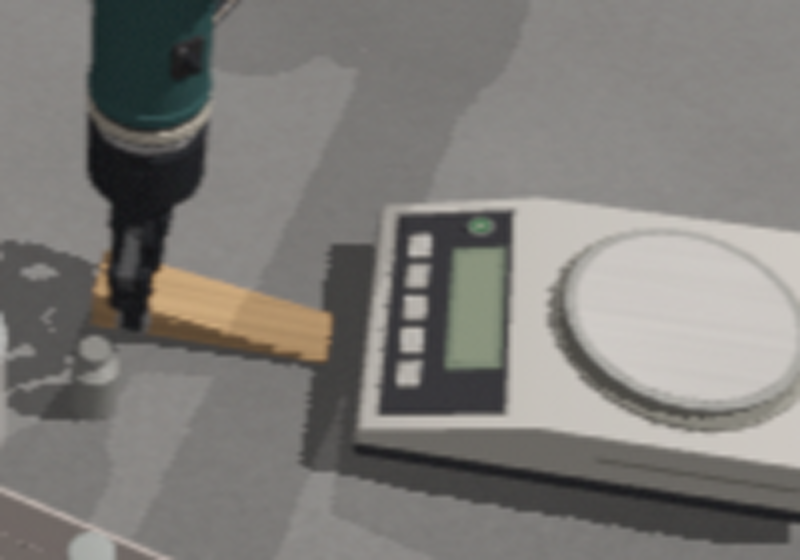

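The crop shows the wedge held low, lying along the balance axis, with its tip at crop (330,335) about 15–20 mm short of the front edge and close to its middle. I'll measure the tip and lower it the rest of the way.

jog_arm(plan=[{"xyz": [0, 0, 0.003], "turn": [0, 0, 0]}, {"xyz": [0, 0, 0.005], "turn": [0, 0, 0]}, {"xyz": [0, 0, 0.005], "turn": [0, 0, 0]}])

```text
time: 9.02
eef_pos: [0.6357, 0.0591, 0.0282]
eef_rot: [[-0.259, 0.966, -0.0], [0.966, 0.259, -0.0], [0.0, -0.0, -1.0]]
ft_force: [-0.2, 0.1, -0.3]
opening: 0.0389
gripper_force: 81.3
```

```bash
python3 - <<'E'
from h import *
np.set_printoptions(precision=4,suppress=True)
o=monitor.get_obs();R=o["eef_rot"];print(o["time"],o["eef_pos"],R,o["ft_force"])
P=np.array([.6371,.0591,.0339])
for n,f,box in(("top","top1",(255,170,330,230)),("scene","s1",(315,235,390,275))):
    im=cv2.imread(f"pics/{f}.png")[:,:,::-1].copy();c=cams.get_calibration(n)
    for k in wood(im,box):
        for q in cv2.approxPolyDP(k,1.5,True)[:,0]:
            print(n,q,*((R.T@(ray(c,q,z)-P))[:2] for z in(.006,.010,.038)))
E
```

```text
9.025 [0.6357 0.0591 0.0282] [[-0.2587  0.966  -0.0001]
 [ 0.966   0.2587 -0.    ]
 [ 0.     -0.0001 -1.    ]] [-0.1851  0.0588 -0.3271]
scene [338 248] [ 0.0053 -0.0348] [ 0.0057 -0.0312] [ 0.0088 -0.0066]
scene [337 256] [ 0.0074 -0.0054] [ 0.0079 -0.002 ] [0.0109 0.0217]
scene [339 263] [0.0169 0.0179] [0.0173 0.0212] [0.02   0.0442]
scene [381 269] [0.1304 0.0155] [0.1304 0.0188] [0.1298 0.0419]
scene [382 258] [ 0.1293 -0.0234] [ 0.1293 -0.0199] [0.1287 0.0044]
scene [342 247] [ 0.0156 -0.0407] [ 0.016  -0.0372] [ 0.0188 -0.0124]
```

jog_arm(plan=[{"xyz": [0, 0, 0.001], "turn": [0, 0, 0]}, {"xyz": [0, 0, 0.001], "turn": [0, 0, 0]}, {"xyz": [0, 0, 0.001], "turn": [0, 0, 0]}])

```text
time: 9.4
eef_pos: [0.6359, 0.0591, 0.0281]
eef_rot: [[-0.259, 0.966, 0.0], [0.966, 0.259, 0.0], [-0.0, 0.0, -1.0]]
ft_force: [-2.0, -0.8, 5.8]
opening: 0.0383
gripper_force: 81.8
```

The wedge now rests on the bench with a light 6 N press. I slide it in, slowly.

jog_arm(plan=[{"xyz": [0.012, 0, 0], "turn": [0, 0, 0]}, {"xyz": [0.025, 0, 0], "turn": [0, 0, 0]}, {"xyz": [0.04, 0, 0], "turn": [0, 0, 0]}, {"xyz": [0.055, 0, 0], "turn": [0, 0, 0]}, {"xyz": [0.068, 0, 0], "turn": [0, 0, 0]}, {"xyz": [0.08, 0, 0], "turn": [0, 0, 0]}, {"xyz": [0.08, 0, 0], "turn": [0, 0, 0]}, {"xyz": [0.08, 0, 0], "turn": [0, 0, 0]}])

```text
time: 10.4
eef_pos: [0.6204, 0.1188, 0.0282]
eef_rot: [[-0.259, 0.966, 0.001], [0.966, 0.259, 0.001], [0.001, 0.001, -1.0]]
ft_force: [-0.7, 1.3, 6.6]
opening: 0.0385
gripper_force: 82.0
```

jog_arm(plan=[{"xyz": [0.003, 0, 0], "turn": [0, 0, 0]}, {"xyz": [0.005, 0, 0], "turn": [0, 0, 0]}, {"xyz": [0.005, 0, 0], "turn": [0, 0, 0]}])

```text
time: 10.78
eef_pos: [0.6197, 0.1214, 0.0281]
eef_rot: [[-0.259, 0.966, 0.001], [0.966, 0.259, 0.0], [-0.0, 0.001, -1.0]]
ft_force: [-0.2, -0.7, 5.2]
opening: 0.0386
gripper_force: 81.9
```

jog_arm(plan=[{"xyz": [0.003, 0, 0], "turn": [0, 0, 0]}, {"xyz": [0.005, 0, 0], "turn": [0, 0, 0]}, {"xyz": [0.005, 0, 0], "turn": [0, 0, 0]}])

```text
time: 11.15
eef_pos: [0.6187, 0.125, 0.0282]
eef_rot: [[-0.259, 0.966, 0.001], [0.966, 0.259, 0.0], [-0.0, 0.001, -1.0]]
ft_force: [-0.2, -2.4, 5.2]
opening: 0.0386
gripper_force: 81.9
```

jog_arm(plan=[{"xyz": [0.003, 0, 0], "turn": [0, 0, 0]}, {"xyz": [0.005, 0, 0], "turn": [0, 0, 0]}, {"xyz": [0.005, 0, 0], "turn": [0, 0, 0]}])

```text
time: 11.52
eef_pos: [0.6178, 0.1286, 0.0281]
eef_rot: [[-0.259, 0.966, 0.001], [0.966, 0.259, 0.0], [-0.0, 0.001, -1.0]]
ft_force: [1.0, -2.6, 5.5]
opening: 0.0385
gripper_force: 81.9
```

jog_arm(plan=[{"xyz": [0.002, 0, 0], "turn": [0, 0, 0]}, {"xyz": [0.004, 0, 0], "turn": [0, 0, 0]}, {"xyz": [0.004, 0, 0], "turn": [0, 0, 0]}])

```text
time: 11.9
eef_pos: [0.617, 0.1314, 0.0282]
eef_rot: [[-0.259, 0.966, 0.001], [0.966, 0.259, -0.0], [-0.0, 0.001, -1.0]]
ft_force: [0.8, -1.9, 5.6]
opening: 0.0387
gripper_force: 81.8
```

jog_arm(plan=[{"xyz": [0.002, 0, 0], "turn": [0, 0, 0]}, {"xyz": [0.004, 0, 0], "turn": [0, 0, 0]}, {"xyz": [0.004, 0, 0], "turn": [0, 0, 0]}])

```text
time: 12.28
eef_pos: [0.6166, 0.133, 0.0282]
eef_rot: [[-0.26, 0.966, 0.002], [0.966, 0.26, -0.002], [-0.002, 0.001, -1.0]]
ft_force: [2.0, -6.5, 5.0]
opening: 0.0382
gripper_force: 81.7
```

jog_arm(plan=[{"xyz": [0.002, 0, 0], "turn": [0, 0, 0]}, {"xyz": [0.004, 0, 0], "turn": [0, 0, 0]}, {"xyz": [0.004, 0, 0], "turn": [0, 0, 0]}])

```text
time: 12.65
eef_pos: [0.6159, 0.1357, 0.0282]
eef_rot: [[-0.26, 0.966, 0.002], [0.966, 0.26, -0.002], [-0.002, 0.001, -1.0]]
ft_force: [2.1, -7.2, 4.4]
opening: 0.0388
gripper_force: 81.8
```

Contact came at y ≈ 0.132, where the push rose from 2 to 7 N. Level is about 24 mm past that, at y ≈ 0.155. I continue gently.

jog_arm(plan=[{"xyz": [0.002, 0, 0], "turn": [0, 0, 0]}, {"xyz": [0.004, 0, 0], "turn": [0, 0, 0]}, {"xyz": [0.006, 0, 0], "turn": [0, 0, 0]}, {"xyz": [0.008, 0, 0], "turn": [0, 0, 0]}, {"xyz": [0.008, 0, 0], "turn": [0, 0, 0]}])

```text
time: 13.28
eef_pos: [0.6143, 0.1415, 0.0281]
eef_rot: [[-0.26, 0.966, 0.002], [0.966, 0.26, -0.002], [-0.002, 0.001, -1.0]]
ft_force: [2.2, -6.8, 5.4]
opening: 0.0385
gripper_force: 81.8
```

jog_arm(plan=[{"xyz": [0.002, 0, 0], "turn": [0, 0, 0]}, {"xyz": [0.004, 0, 0], "turn": [0, 0, 0]}, {"xyz": [0.006, 0, 0], "turn": [0, 0, 0]}, {"xyz": [0.008, 0, 0], "turn": [0, 0, 0]}, {"xyz": [0.008, 0, 0], "turn": [0, 0, 0]}])

```text
time: 13.9
eef_pos: [0.6128, 0.1473, 0.0281]
eef_rot: [[-0.26, 0.966, 0.002], [0.966, 0.26, -0.002], [-0.002, 0.001, -1.0]]
ft_force: [1.9, -6.6, 4.9]
opening: 0.0389
gripper_force: 81.8
```

```bash
python3 - <<'E'
from h import *
np.set_printoptions(precision=4,suppress=True)
o=monitor.get_obs();print(o["time"],o["eef_pos"],o["eef_rot"][:,2],o["ft_force"])
# motion of balance image features front/rear vs the first pictures
for n,box in(("scene",(385,222,515,305)),("top",(165,155,262,232))):
    a=cv2.imread(f"pics/{n}0.png",0);im=cams.capture(n);cv2.imwrite(f"pics/{n}2.png",im[:,:,::-1])
    b=cv2.cvtColor(im,cv2.COLOR_RGB2GRAY);m=np.zeros_like(a);m[box[1]:box[3],box[0]:box[2]]=255
    p=cv2.goodFeaturesToTrack(a,30,.05,6,mask=m)
    q,s,e=cv2.calcOpticalFlowPyrLK(a,b,p,None,winSize=(13,13))
    for i in range(len(p)):
        if s[i] and e[i]<8: print(n,p[i,0],(q-p)[i,0])
E
```

```text
13.9 [0.6128 0.1473 0.0281] [ 0.002 -0.002 -1.   ] [ 1.9099 -6.6394  4.9203]
scene [427. 233.] [ 0.3341 -0.4167]
scene [395. 282.] [ 0.3493 -0.4229]
scene [406. 239.] [ 0.4615 -0.6796]
scene [400. 275.] [ 0.4844 -0.3985]
scene [425. 282.] [ 0.2709 -0.5157]
scene [404. 263.] [ 0.2694 -0.5294]
scene [512. 298.] [0.454  0.3152]
scene [390. 286.] [ 0.224  -0.4761]
scene [426. 241.] [ 0.3266 -0.5962]
scene [425. 272.] [ 0.2615 -0.3117]
scene [414. 243.] [ 0.2982 -0.6424]
scene [412. 271.] [ 0.3296 -0.2838]
scene [418. 236.] [ 0.3138 -0.4895]
scene [437. 252.] [ 0.4681 -0.0506]
scene [504. 239.] [ 0.4624 -0.0609]
scene [438. 260.] [0.7854 0.6017]
scene [388. 292.] [-0.115  -0.3548]
scene [394. 276.] [ 0.4067 -0.5174]
scene [471. 284.] [ 0.9321 -0.0533]
scene [463. 285.] [1.0251 0.0216]
top [226. 166.] [-0.2039 -0.1537]
top [228. 174.] [-0.2783 -0.269 ]
top [181. 228.] [-0.3938  0.3349]
top [170. 177.] [-0.5132 -0.1476]
top [166. 169.] [-0.1284 -0.3024]
top [172. 167.] [ 0.028  -0.3649]
```

```bash
cat > tilt.py <<'E'
from h import *
def tilt(tag):
    F=np.array([.594,.2065,0]);u=np.array([-.2588,.9659,0]);v=np.array([0,0,1.]);A=[];B=[]
    for n,box in(("scene",(385,222,515,305)),("top",(165,155,262,232))):
        c=cams.get_calibration(n);a=cv2.imread(f"pics/{n}0.png",0);b=cv2.imread(f"pics/{n}{tag}.png",0)
        m=np.zeros_like(a);m[box[1]:box[3],box[0]:box[2]]=255
        p=cv2.goodFeaturesToTrack(a,40,.03,5,mask=m)
        q,s,e=cv2.calcOpticalFlowPyrLK(a,b,p,None,winSize=(11,11))
        pr=lambda X:(lambda y:y[:2]/y[2])(c["camera_matrix"]@c["attitude"].T@(X-c["xyz"]))
        for i in range(len(p)):
            X=ray(c,p[i,0],.055);d=(X-F)@u;h=float(np.interp(d,[0,.105,.29],[.044,.07,.075]))
            X=ray(c,p[i,0],h);d=(X-F)@u
            if not s[i] or e[i]>8 or not -.002<d<.29: continue
            # tilt by 1 mm lift of front edge about the rear feet, and 1 mm slide
            t=.001/.26; D=t*((.26-d)*v+h*u)
            A+=list(np.c_[pr(X+D)-pr(X),pr(X+.001*u)-pr(X)]);B+=list((q-p)[i,0])
    A=np.array(A);B=np.array(B);w=np.ones(len(B))
    for _ in range(20):
        x=np.linalg.lstsq(A*w[:,None],B*w,rcond=None)[0];r=abs(B-A@x);w=np.sqrt(1/np.maximum(r,.1))
    print("lift mm",x[0],"slide mm",x[1],"n",len(B)//2,"med res",np.median(r))
E
python3 -c "from tilt import *;tilt('2')"
```

```text
lift mm 2.416160928952455 slide mm 0.10805071881399383 n 27 med res 0.17525202379706084
```

So far the front edge has lifted about 2.4–3 mm with no slide. It needs 4.5 mm, so I push about 7.5 mm more.

jog_arm(plan=[{"xyz": [0.002, 0, 0], "turn": [0, 0, 0]}, {"xyz": [0.004, 0, 0], "turn": [0, 0, 0]}, {"xyz": [0.006, 0, 0], "turn": [0, 0, 0]}, {"xyz": [0.008, 0, 0], "turn": [0, 0, 0]}, {"xyz": [0.01, 0, 0], "turn": [0, 0, 0]}, {"xyz": [0.01, 0, 0], "turn": [0, 0, 0]}, {"xyz": [0.01, 0, 0], "turn": [0, 0, 0]}])

```text
time: 14.88
eef_pos: [0.6108, 0.1545, 0.0282]
eef_rot: [[-0.26, 0.966, 0.002], [0.966, 0.26, -0.002], [-0.002, 0.001, -1.0]]
ft_force: [2.4, -7.6, 5.1]
opening: 0.0387
gripper_force: 81.7
```

```bash
python3 - <<'E'
from tilt import *
np.set_printoptions(precision=4,suppress=True)
o=monitor.get_obs();print(o["time"],o["eef_pos"],o["ft_force"],o["joint_velocities"].round(3))
for n in("scene","top"): cv2.imwrite(f"pics/{n}3.png",cams.capture(n)[:,:,::-1])
tilt("3")
im=cv2.imread("pics/scene3.png");cv2.imwrite("pics/s3c.png",cv2.resize(im[180:320,300:500],(800,560),interpolation=cv2.INTER_CUBIC))
w=cams.capture("wrist");cv2.imwrite("pics/w5.png",w[:,:,::-1])
E
```

```text
14.875 [0.6108 0.1545 0.0282] [ 2.3675 -7.5515  5.1254] [ 0.001 -0.001 -0.001 -0.    -0.003 -0.   ]
lift mm 3.7940008336622095 slide mm 0.3251094231790136 n 27 med res 0.18160385780852856
```

View pics/s3c.png

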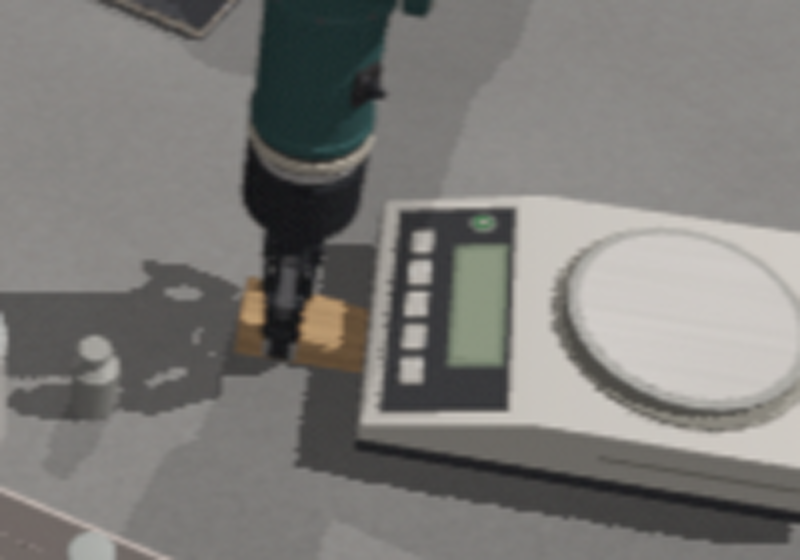

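View pics/w5.png

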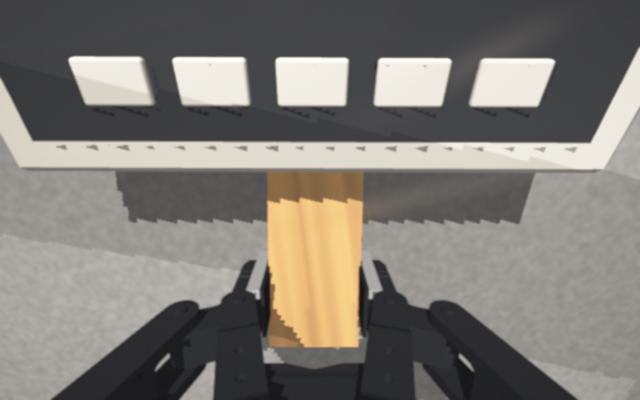

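The scene crop shows the wedge under the front edge and nothing else disturbed. The wrist view shows the case at columns 20–607 (centre 313) and the wedge at 267–363 (centre 315), so it is well centred. I cross-check the insertion depth from the wrist image, using the console rim at row 170 and the thick end at row 346.

```bash
python3 - <<'E'
from h import *
np.set_printoptions(precision=4,suppress=True)
o=monitor.get_obs();c=cams.get_calibration("wrist");R=o["eef_rot"];g=cv2.imread("pics/w5.png",0)
print(g[160:180,200].tolist(),g[160:180,450].tolist(),g[338:352,320].tolist())
f=lambda q,z:(R.T@(ray(c,q,z)-o["eef_pos"]))[0]
for r in(169,171): print(r,[f((314,r),z) for z in(.04,.044,.048)])
for r in(345,347): print(r,[f((314,r),z) for z in(.034,)])
for q in((20,168),(607,168)): print([(R.T@(ray(c,q,z)-o["eef_pos"])) for z in(.03,.044,.048)])
E
```

```text
[218, 218, 217, 218, 218, 219, 216, 193, 149, 118, 112, 103, 89, 83, 83, 82, 84, 84, 84, 84] [218, 218, 218, 217, 217, 218, 217, 208, 180, 140, 118, 113, 103, 93, 88, 88, 90, 90, 92, 93] [191, 189, 189, 188, 188, 187, 189, 191, 179, 136, 107, 104, 106, 104]
169 [np.float64(0.055824253116423674), np.float64(0.05670583079491749), np.float64(0.057587408473411275)]
171 [np.float64(0.0551150384953186), np.float64(0.05602286305114902), np.float64(0.056930687606979447)]
345 [np.float64(-0.02550428116293193)]
347 [np.float64(-0.026613439112592556)]
[array([ 0.0541, -0.1118, -0.0021]), array([ 0.0571, -0.0986, -0.0161]), array([ 0.058 , -0.0948, -0.0201])]
[array([ 0.054 ,  0.1106, -0.0018]), array([ 0.057 ,  0.0975, -0.0159]), array([ 0.0579,  0.0937, -0.0199])]
```

Three estimates of the front-edge lift are 4.4 mm (contact travel), 3.8 mm (image motion) and 4.9 mm (insertion depth). Their mean is about 4.4 mm against the 4.5 mm needed, so I hand in.

```bash
python3 -c "
from workcell import order
print(order.close_job())"
```

```text
the job is handed in; nothing more can be done
None
```

Job handed in: the wedge is in under the middle of the balance's front edge and still gripped, with the front edge lifted about 4.4 mm (estimates 3.8–4.9 mm, level is 4.5 mm), no measurable shove of the balance and nothing else seen to move.

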